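# Pack the sawn tube pieces into the case

## Robot

A 7-joint arm with a two-finger parallel gripper is mounted at the origin on the work surface. World frame = base frame: x ahead of the robot, y to its left, z up, the work surface at z = 0. Lengths are in m, angles in rad, forces in N, time in s.
With the tool pointing down it reaches from about 0.425 to 0.925 m from the base axis. Payload 6.8 kg.
Tool frame: the origin (TCP) lies on the front face of the gripper's body, between the roots of the fingers; the fingertips stand 73 mm ahead of it and the grasp point (between the pads) lies 54 mm ahead of it (env.nose_length is the distance from the TCP to the fingertips, in m); z points along the fingers, y is the line along which they close (so a half turn about z gives the same grasp; the last joint's range is limited). The gripper opens to 85 mm and grips with 20 to 120 N. Pads are 22 mm wide; open, the fingers measure 114 mm over their backs; the gripper's body (76 mm by 85 mm) begins 54 mm behind the grasp point. The pads swing forward as they close: fully open they stand 13 mm farther back than shut.
Start: joints at [1.021, 0.477, 0.022, 1.555, -0.011, 1.109, -0.083], TCP at [0.289, -0.61, 0.304] pointing down, gripper open.
Joint ranges: [-2.96, 2.96], [-0.34, 2.1], [-1.41, 1.46], [0.24, 2.44], [-1.37, 4.51], [0.17, 1.92], [-2.96, 2.96]. Speed limits (rad/s): [2.39, 2.39, 3.14, 3.14, 3.14, 3.14, 3.14].

## Interface

Orientations are given as a unit quaternion [w, x, y, z].
In Python, from cell import env, kin, camera, calibration, job gives the robot as it stands. The module is installed in compiled form; this text tells all that it offers. Calls block until the motion is done:
- env.reach(position, orientation): joint-space move of the TCP to a pose.
- env.movel(position, velocity=0.15, rot=None, stop_force=None): straight line of the TCP; rot=None keeps the orientation; velocity is the mean speed in m/s. With stop_force (N) it stops when the force on the tool has changed by that much, and returns True; else False.
- env.goto_joints(angles): joint-space move.
- env.grip(opening, f_grip=None): finger opening in m; f_grip is the grip in N (None keeps the last); returns when the fingers have stopped.
- env.dwell(seconds).
- kin.inverse_kinematics(position, orientation): joint angles nearest the present ones, or None.
- env.get_state(): the state.
- camera(name): name is "scene" or "side" or "wrist"; returns (picture, depth): 400x640x3 uint8, blue, green, red; 400x640 float32, m along the optical axis (not along the pixel's ray), 0 where there is no reading.
- calibration(name): a dict with "fx", "fy", "cx", "cy" (pixels), "rvec" (rotation vector, rad) and "tvec" (3), from world to camera coordinates, as OpenCV has them. Camera axes: x right, y down, z forward; pixel columns grow to the right and rows downward; lengths in m; the calibration is good to about 2 mm. A picture is of the moment at which its call begins: read the wrist's pose just before it. calibration takes no time and is no camera call; for the wrist camera it gives the pose at the moment of the call.
A pose or a line that the arm cannot do raises env.PlanningError and nothing moves.
- job.job_done(): hands the job in; it is judged then, once.
The state is a dict: "time": time; "qpos": joint angles; "joint_velocities": joint speeds; "joint_torque": joint torques, N m; "tcp_pos": TCP position; "orientation": TCP orientation; "force": force on the tool from outside, world axes, zero at the start; "torque": the same for the moment, N m; "opening": finger opening in m; "gripper_force": force on a finger pad.
Only numpy, scipy, OpenCV 4.12 (cv2) and the standard library are available. Lean on these libraries where they do the work, as an engineer would, in place of code of your own. Each camera call takes 0.05 s, during which the arm holds its last target. There are 200 camera calls.

## Task

The sawn tube pieces lie in the catch tray beneath the cut-off saw: swing the orange case's lid open until it rests back on its stop, and draw the tray fully out. Then move every piece from the tray into the case, each lying flat on the case's floor, none on top of another, and when the tray is empty push it fully home under the saw. Leave the lid resting open and do not disturb the other things on the bench.

Things in the scene. Friction and masses are not known exactly. Their poses are not given: they have to be found in the camera images.
- saw: Cut-off saw, fixed, left or right of the case. Origin on the bench on its mid-line; own -x is its front, z up. Orange bed: x +70 to +370 mm from the origin, 370 mm wide (y), underside 45 mm, top 65 mm above the bench; on it a 45 mm high fence from x +175 mm, and a blade guard and motor from x +165 mm, up to 380 mm high. The catch tray runs under the bed.
- tray (a joint): Slide of the steel catch tray, m: 0 = fully home, 0.165 = fully out at its stop, moving along the saw's -x; about 2 N of friction holds it. Inside 205 (x) by 320 mm (y), x +70 to +275 mm in the saw's frame when home. Floor top 8 mm, side and back rims 16 mm, front plate 43 mm above the bench. Fully out, the 165 mm behind its front plate are clear of the bed.
- tray_handle (a point): Middle of the tray's handle bar: round, black, 10 mm thick, 110 mm long along the saw's y, 90 mm above the bench, 15 mm in front of the tray's front plate, 47 mm higher than its top and 25 mm higher than the saw bed; can be pinched from above. Moves with the tray; its frame is parallel to the saw's.
- case: Orange sheet-steel case, fixed to the bench. Origin at the centre of its underside on the bench; its own -x is its front, z up. Outside 150 mm (x) by 340 mm (y) by 60 mm high, walls and floor 4 mm thick (inside 142 by 332 mm). Lid hinged along the top edge of its far (+x) side.
- lid (a joint): Hinge angle of the case's lid, rad: 0 = shut, 1.8 = fully open, leaning back on its stop. Lid 150 by 340 by 8 mm, 0.35 kg; it falls shut if let go below about 1.55 rad and falls back on its stop beyond about 1.6 rad.
- lid_handle (a point): Middle of the lid's handle bar: round, black, 10 mm thick, 110 mm long along the case's y, in the lid's plane in front of its front edge, 35 mm of free room between; bar centre 190 mm from the hinge line. Shut, it is 64 mm above the bench; it rises in an arc about the hinge. It can be pinched from above all the way (the bar turns between the pads).
- lid_hinge (a point): Middle of the lid's hinge line, which runs along the case's y, 60 mm above the bench and 75 mm behind the case's origin (case +x).
- piece1: Sawn length of square steel tube, 24 by 24 by 60 mm, about 75 g, plain steel; origin at its middle, own x along its length. Three to five of the five identical pieces are present, at first lying in the catch tray under the saw bed, side by side, roughly along the saw's x with about 30 mm between neighbours.
- piece2: Sawn length of square steel tube, 24 by 24 by 60 mm, about 75 g, plain steel; origin at its middle, own x along its length. Three to five of the five identical pieces are present, at first lying in the catch tray under the saw bed, side by side, roughly along the saw's x with about 30 mm between neighbours.
- piece3: Sawn length of square steel tube, 24 by 24 by 60 mm, about 75 g, plain steel; origin at its middle, own x along its length. Three to five of the five identical pieces are present, at first lying in the catch tray under the saw bed, side by side, roughly along the saw's x with about 30 mm between neighbours.
- piece4: Sawn length of square steel tube, 24 by 24 by 60 mm, about 75 g, plain steel; origin at its middle, own x along its length. Three to five of the five identical pieces are present, at first lying in the catch tray under the saw bed, side by side, roughly along the saw's x with about 30 mm between neighbours.
- piece5: Sawn length of square steel tube, 24 by 24 by 60 mm, about 75 g, plain steel; origin at its middle, own x along its length. Three to five of the five identical pieces are present, at first lying in the catch tray under the saw bed, side by side, roughly along the saw's x with about 30 mm between neighbours.
- long_tube: Bystander: a 180 mm length of the same 24 mm square tube (own x along it, origin at its middle), loose on the bench at one side.
- square: Bystander: small steel try square (100 by 70 mm, 12 mm high) lying on the saw bed near its front edge; origin under its blade's middle.
- wrench: Bystander: 150 mm steel wrench lying on the saw bed near its front edge, origin under its middle.
- tape: Bystander: tape measure, 60 by 34 by 52 mm high, yellow and black, standing between saw and case; origin under its centre.
- oil: Bystander: grey plastic oil bottle, 60 mm across, 150 mm high, standing at one side; origin under its centre.
- hammer: Bystander: 200 mm hammer lying at one side, origin under its middle.
- cup: Bystander: dark steel cup, 72 mm across, 85 mm high, at one side; origin under its centre.

How it is judged:
By the outcome, as a careful person would: the job done as asked, in the order asked, and still so for the second after the job is handed in, with the robot touching nothing.
Of piece1, piece2, piece3, piece4, piece5 only 3 to 5 are there at a start; the rules pass over those that are not, and their reading is None.
At some moment in a run one of piece1, piece2, piece3, piece4, piece5 may be knocked a few centimetres aside while the robot is not near it.
Once in a run the grip may slacken for a moment while it holds something.
It also fails if it takes over 210 s, if anything falls off the work surface, if the arm or the gripper's body presses on something with over 40 N, if the wrist force passes 120 N, or if a joint passes its speed limit or range.

## Working session

There is one attempt and no reset: what is moved stays moved. The work goes in short steps, each a Python script; the robot and the scene stay as the last script left them, time stands still between calls to the robot, and variables do not carry over. Pictures are saved under pics/ and viewed, at most 14 in all, crops included, and the job is handed in when it is done.

```bash
mkdir -p pics; ls; cat > h.py <<'E'
import numpy as np, cv2
from cell import env, kin, camera, calibration, job
def cal(n):
    c=calibration(n); K=np.array([[c['fx'],0,c['cx']],[0,c['fy'],c['cy']],[0,0,1.]])
    R=cv2.Rodrigues(np.array(c['rvec'],float))[0]; t=np.array(c['tvec'],float).ravel(); return K,R,t
def cloud(n):
    """picture and per-pixel world points (nan where no reading)"""
    C=cal(n); im,d=camera(n); K,R,t=C
    v,u=np.mgrid[:d.shape[0],:d.shape[1]]
    pc=np.stack([(u-K[0,2])/K[0,0]*d,(v-K[1,2])/K[1,1]*d,d],-1)
    P=(pc-t)@R; P[d==0]=np.nan
    return im,P,C
def ray(C,uv,z):
    K,R,t=C; uv=np.atleast_2d(np.asarray(uv,float))
    r=np.c_[(uv[:,0]-K[0,2])/K[0,0],(uv[:,1]-K[1,2])/K[1,1],np.ones(len(uv))]@R
    o=-R.T@t; return o+r*((z-o[2])/r[:,2])[:,None]
def two(C1,p1,C2,p2):
    A=[];
    P=[C[0]@np.c_[C[1],C[2]] for C in (C1,C2)]
    X=cv2.triangulatePoints(P[0],P[1],np.array(p1,float).reshape(2,1),np.array(p2,float).reshape(2,1)).ravel()
    return X[:3]/X[3]
def Q(yaw):
    """tool down, closing line (tool y) turned to world angle yaw+90deg: tool x at angle yaw"""
    return np.array([0,np.cos(yaw/2),np.sin(yaw/2),0])
E
python3 - <<'E'
from h import *
for n in('scene','side'):
    im,P,C=cloud(n); cv2.imwrite(f'pics/{n}0.png',im); np.savez(f'{n}0.npz',im=im,P=P,K=C[0],R=C[1],t=C[2]); print(n,-C[1].T@C[2],C[1][2])
s=env.get_state(); print(s['orientation'],s['time'],s['opening'])
print(cal('wrist')[1], -cal('wrist')[1].T@cal('wrist')[2], s['tcp_pos'])
E
```

```text
pics
scene [ 1.35255556 -0.39671633  1.33697416] [-0.51894535  0.26770271 -0.81180723]
side [-0.08164748 -0.80323075  0.83567248] [ 0.48922884  0.64514893 -0.58688841]
[-7.78395768e-04  9.75696694e-01  2.19123926e-01 -2.45688164e-04] 0.1 0.0852384101678225
[[ 4.28603114e-01 -9.03492593e-01 -7.10744922e-04]
 [-8.67221250e-01 -4.11616946e-01  2.80176363e-01]
 [-2.53429823e-01 -1.19468088e-01 -9.59948280e-01]] [ 0.35360805 -0.58040033  0.37337385] [ 0.28841597 -0.60983128  0.30302888]
```

View pics/scene0.png

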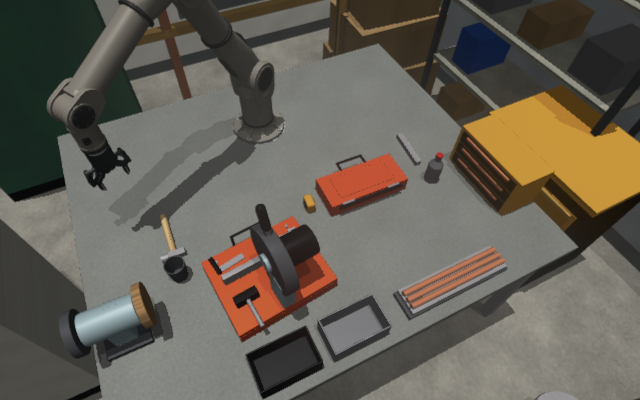

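View pics/side0.png

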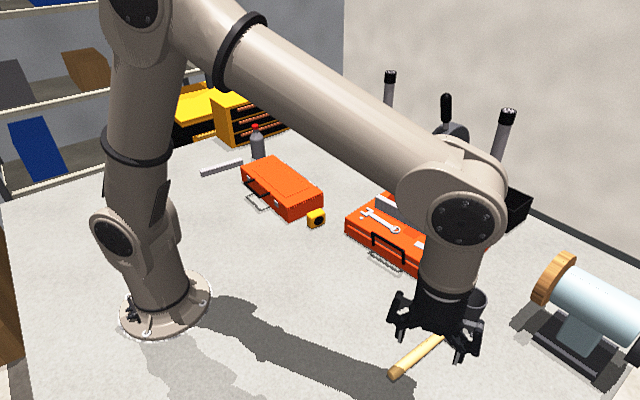

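The scene view shows the case at about (360,183) with its handle at (350,161), and the saw bed at (270,275) with the tray handle at (243,233). In the side view the handles are at (262,200) and (390,255). Next I'll fit their outlines.

```bash
python3 - <<'E'
from h import *
for n in('scene','side'):
    D=np.load(f'{n}0.npz'); im,P=D['im'],D['P']; C=(D['K'],D['R'],D['t'])
    hsv=cv2.cvtColor(im,cv2.COLOR_BGR2HSV)
    X,Y,Z=P[...,0],P[...,1],P[...,2]
    bench=(np.abs(Z)<.01)&(X>.3)&(X<.9)&(np.abs(Y)<.5); print(n,'bench z',np.nanmedian(Z[bench]),np.nanstd(Z[bench]))
    m=((hsv[...,0]<14)&(hsv[...,1]>150)&(hsv[...,2]>70)&(X<1.05)&(X>.2)).astype(np.uint8)
    k,l,st,_=cv2.connectedComponentsWithStats(m)
    for i in range(1,k):
        if st[i,4]<150: continue
        z=Z[l==i]; zt=np.nanpercentile(z,80)
        s=(l==i)&(np.abs(Z-zt)<.008)
        r=cv2.minAreaRect(np.c_[X[s],Y[s]].astype(np.float32)); print(' orange',st[i],'ztop',round(zt,4),'rect',np.round(r[0],4),np.round(r[1],4),r[2], 'corn',np.round(cv2.boxPoints(r),3).tolist())
    # dark handles
    dk=((hsv[...,2]<70)&(Z>.03)&(Z<.13)&(X<.9)&(X>.3)&(np.abs(Y)<.6)).astype(np.uint8)
    k,l,st,_=cv2.connectedComponentsWithStats(dk)
    for i in range(1,k):
        if st[i,4]<12: continue
        s=l==i; print(' dark',st[i],np.round(np.nanmedian(P[s],0),3),np.round(np.nanmin(P[s],0),3),np.round(np.nanmax(P[s],0),3))
E
```

```text
scene bench z -0.0015963054264672262 0.0030802287869677774
 orange [ 316  154   91   55 2478] ztop 0.0698 rect [0.5335 0.2393] [0.3417 0.1545] 88.3260498046875 corn [[0.45100000500679016, 0.07100000232458115], [0.6060000061988831, 0.06599999964237213], [0.6159999966621399, 0.40799999237060547], [0.460999995470047, 0.41200000047683716]]
 orange [272 216  28  20 237] ztop 0.0657 rect [ 0.6027 -0.1253] [0.0544 0.0912] 5.843792915344238 corn [[0.5709999799728394, -0.08299999684095383], [0.5799999833106995, -0.17299999296665192], [0.6340000033378601, -0.1679999977350235], [0.625, -0.07699999958276749]]
 orange [ 202  238  135  103 4851] ztop 0.0658 rect [ 0.7402 -0.2494] [0.3004 0.3692] 6.0031633377075195 corn [[0.5720000267028809, -0.0820000022649765], [0.6100000143051147, -0.4490000009536743], [0.9089999794960022, -0.4169999957084656], [0.8700000047683716, -0.05000000074505806]]
 dark [336 155  29  15  66] [0.422 0.239 0.067] [0.412 0.182 0.058] [0.463 0.302 0.076]
 dark [434 159   7   3  14] [0.619 0.526 0.124] [0.606 0.522 0.114] [0.626 0.541 0.13 ]
 dark [425 165  17  15 144] [0.631 
[... 1206 characters left out ...]
82], [0.6980000138282776, -0.36899998784065247], [0.7120000123977661, -0.07100000232458115], [0.5669999718666077, -0.06499999761581421]]
 dark [250 142   4  10  16] [0.582 0.535 0.055] [0.578 0.523 0.033] [0.584 0.548 0.074]
 dark [244 179  26  19  99] [0.415 0.226 0.067] [0.408 0.178 0.043] [0.457 0.333 0.073]
 dark [315 216   8   5  23] [ 0.517 -0.011  0.035] [ 0.505 -0.014  0.031] [ 0.533 -0.007  0.044]
 dark [371 232  34  33 159] [ 0.565 -0.272  0.087] [ 0.555 -0.329  0.033] [ 0.591 -0.212  0.095]
 dark [468 288  18  19 221] [ 0.614 -0.535  0.059] [ 0.598 -0.563  0.032] [ 0.621 -0.518  0.083]
 dark [464 307  21  14 187] [ 0.563 -0.557  0.058] [ 0.551 -0.569  0.031] [ 0.588 -0.542  0.082]
```

```bash
python3 - <<'E'
import cv2
a=cv2.imread('pics/scene0.png')[140:350,190:460]; b=cv2.imread('pics/side0.png')[140:290,190:460]
import numpy as np
cv2.imwrite('pics/crop0.png',np.vstack([cv2.resize(a,(428,333),interpolation=2),cv2.resize(b,(428,238),interpolation=2)]))
E
```

```text
(no output)
```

View pics/crop0.png

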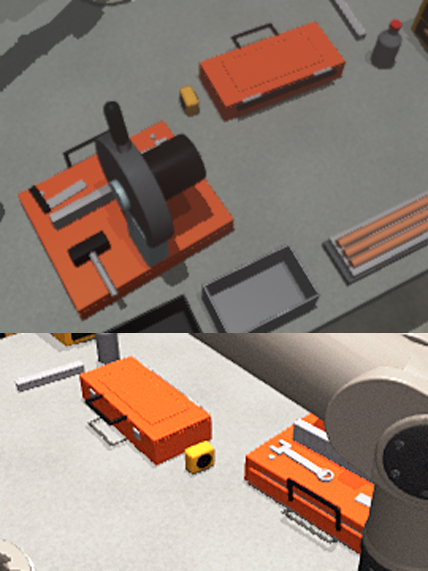

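Measured (two views agree within about 5 mm):

| Item | Position (m) | Yaw |
|---|---|---|
| Lid handle | (.418, .239, .066) | case −1.7° |
| Lid hinge | (.609, .235) | – |
| Saw origin | (.521, −.272) | +5.9° |
| Tray handle | (.569, −.270, .09) | – |

Heights match the text, so I'll open the lid now.

```bash
cat >> h.py <<'E'
G=.054
CY=np.radians(-1.7); SY=np.radians(5.9)
def best(pos,yaw):
    """yaw or its half turn: the one whose IK is nearest the present and clear of joint 7's limit"""
    q0=np.array(env.get_state()['qpos']); o=[]
    for y in (yaw,yaw+np.pi):
        q=kin.inverse_kinematics(np.array(pos),Q(y))
        if q is not None and abs(q[6])<2.9: o.append((np.abs(np.array(q)-q0).max(),y))
    return Q(min(o)[1])
def st(msg=''):
    s=env.get_state(); print(msg,'t',round(s['time'],1),'tcp',np.round(s['tcp_pos'],4),'F',np.round(s['force'],1),'open',round(s['opening'],4),'gf',np.round(s['gripper_force'],1)); return s
E
python3 - <<'E'
from h import *
h=np.array([.418,.239,.065]); hinge=np.array([.609,.235,.060])
ux=np.array([np.cos(CY),np.sin(CY),0])
p=h+[0,0,G+.10]; q=best(p,CY+np.pi/2)
env.grip(.032,30); env.reach(p,q); st('above')
im,P,C=cloud('wrist'); cv2.imwrite('pics/w1.png',im)
hsv=cv2.cvtColor(im,cv2.COLOR_BGR2HSV); Z=P[...,2]
m=(hsv[...,2]<70)&(Z>.045)&(Z<.09)&(np.hypot(P[...,0]-h[0],P[...,1]-h[1])<.09)&(P[...,0]<.435)
print(m.sum(),np.nanmedian(P[m],0),np.nanmin(P[m],0),np.nanmax(P[m],0))
E
```

```text
above t 3.7 tcp [0.4186 0.2383 0.2189] F [ 0.   1.4 -0. ] open 0.0322 gf 0.0
2285 [0.41587469 0.24993897 0.06859011] [0.40816795 0.18315367 0.0630926 ] [0.43497453 0.3007621  0.07122852]
```

View pics/w1.png

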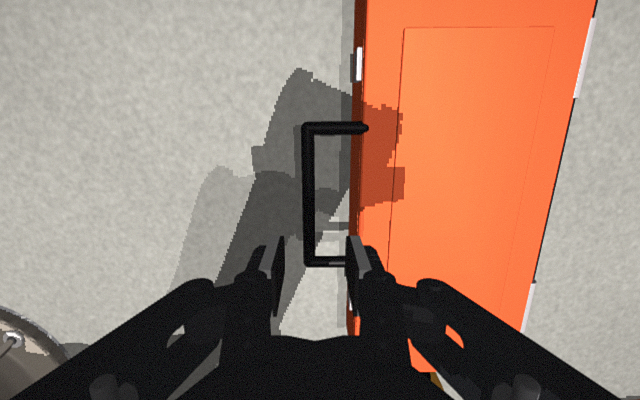

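The wrist view shows the bar running down column 308 from row 125 to 262, centred between the fingers. It reads x=.416, y from .183 to .301, z≈.066, as expected. Now descend, pinch and follow the arc.

```bash
python3 - <<'E'
from h import *
h=np.array([.4165,.240,.065]); ux=np.array([np.cos(CY),np.sin(CY),0])
hinge=h+.190*ux; hinge[2]=.060
env.movel(h+[0,0,G],.12,stop_force=15); st('down'); env.grip(.0,40); st('grip')
a0=np.arctan2(.005,.19)
for a in np.linspace(.12,1.76,12):
    p=hinge-.190*np.cos(a)*ux+[0,0,.190*np.sin(a)+G]
    env.movel(p,.12)
    s=env.get_state()
    if np.linalg.norm(s['force'])>20: st('F')
st('end'); env.dwell(.3)
env.grip(.05); env.dwell(.3)
s=st('rel'); env.movel(np.array(s['tcp_pos'])+[0,0,.10],.15); 
im,P,C=cloud('scene'); cv2.imwrite('pics/s2.png',im[130:330,200:460])
E
```

```text
down t 4.7 tcp [0.4168 0.2404 0.1195] F [ 0.6 -0.9  0.8] open 0.032 gf 0.0
grip t 5.0 tcp [0.4138 0.2405 0.1196] F [-10.8  -1.2  10.3] open 0.008 gf 39.1
F t 6.9 tcp [0.4574 0.2396 0.2393] F [-21.1  -2.6  15. ] open 0.0086 gf 39.7
F t 7.3 tcp [0.4779 0.2393 0.2604] F [-23.5  -5.5  24.3] open 0.0085 gf 41.0
F t 7.7 tcp [0.5022 0.2386 0.2784] F [-21.6  -6.8  29.2] open 0.0083 gf 41.9
F t 8.0 tcp [0.5302 0.2378 0.2924] F [-13.1  -6.1  26.1] open 0.0084 gf 42.2
end t 9.6 tcp [0.6426 0.2347 0.302 ] F [0.8 4.3 4.9] open 0.0083 gf 41.4
rel t 10.6 tcp [0.6421 0.2333 0.3006] F [-0.1 -0.6  0.2] open 0.0498 gf 0.0
```

View pics/s2.png

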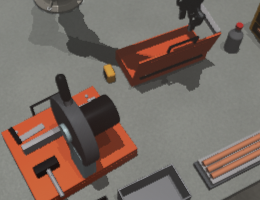

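The crop shows the case open with the lid leaning back, handle bar at (185,45). Next is the tray.

```bash
python3 - <<'E'
from h import *
h=np.array([.569,-.270,.0]); ux=np.array([np.cos(SY),np.sin(SY),0])
env.movel([.47,.15,.38],.25)
p=h-.03*ux+[0,0,.27]; q=best(p,SY+np.pi/2)
env.grip(.026,40); env.reach(p,q); st('above')
im,P,C=cloud('wrist'); cv2.imwrite('pics/w3.png',im)
hsv=cv2.cvtColor(im,cv2.COLOR_BGR2HSV); Z=P[...,2]
m=(hsv[...,2]<70)&(Z>.075)&(Z<.105)&(np.hypot(P[...,0]-h[0],P[...,1]-h[1])<.09)&(P[...,0]<.60)
print(m.sum(),np.nanmedian(P[m],0),np.nanmin(P[m],0),np.nanmax(P[m],0))
r=cv2.minAreaRect(P[m][:,:2].astype(np.float32)); print(r)
E
```

```text
above t 14.4 tcp [ 0.5398 -0.2713  0.2707] F [-0.2  0.5  0.5] open 0.0263 gf 0.0
1282 [ 0.56465237 -0.25495425  0.09456199] [ 0.55589744 -0.3242431   0.07771398] [ 0.57485616 -0.20985487  0.09727018]
((0.5660235285758972, -0.26692062616348267), (0.011538405902683735, 0.11461779475212097), 4.806474685668945)
```

View pics/w3.png

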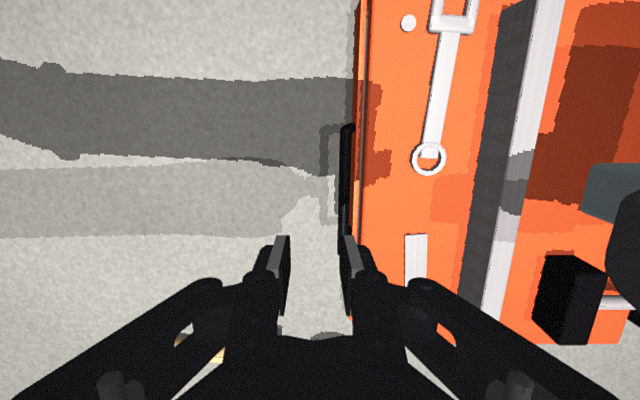

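The wrist view shows the handle at column 347 (rows 125 and below). The wrench ring at (428,158) and the square at (415,235) are over 40 mm away. Centre is (.566,−.268). Pinch and pull.

```bash
python3 - <<'E'
from h import *
h=np.array([.566,-.268,.096+G]); ux=np.array([np.cos(SY),np.sin(SY),0])
s=env.get_state(); q=s['orientation']
env.movel(h+[0,0,.06],.15); print(env.movel(h,.08,stop_force=15)); env.grip(0,40); st('grip')
print(env.movel(h-.172*ux,.08,stop_force=18)); s=st('out'); print('travel',(h-np.array(s['tcp_pos']))@ux)
env.dwell(.2); env.grip(.03); s=st('rel'); p=np.array(s['tcp_pos'])
env.movel(p+[0,0,.08],.15)
# look over the tray
look=p+.10*ux; look[2]=.36
env.grip(.06)
env.movel(look,.2); st('look')
im,P,C=cloud('wrist'); cv2.imwrite('pics/w4.png',im); np.savez('w4.npz',im=im,P=P,K=C[0],R=C[1],t=C[2])
im,P,C=cloud('scene'); cv2.imwrite('pics/s4.png',im); np.savez('s4.npz',im=im,P=P,K=C[0],R=C[1],t=C[2])
E
```

```text
False
grip t 16.2 tcp [ 0.5663 -0.268   0.1507] F [-1.6 -0.6  3.3] open 0.0083 gf 39.0
True
out t 18.1 tcp [ 0.402  -0.2855  0.1507] F [0.5 0.1 0.6] open 0.0079 gf 40.1
travel 0.1649250896511407
rel t 18.7 tcp [ 0.403  -0.2854  0.151 ] F [ 0.7 -0.1  0.3] open 0.03 gf 0.0
look t 20.7 tcp [ 0.5016 -0.2753  0.359 ] F [-0.6  1.  -0.3] open 0.0598 gf 0.0
```

View pics/w4.png

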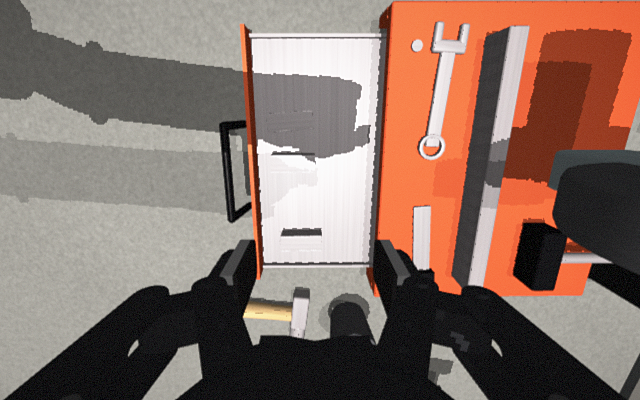

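The tray is fully out (travel .1649 m). Pale pieces lie near (292,130), (293,150) and (300,232), with dark side faces or shadows. I'll segment them by height above the tray floor, in both views.

```bash
cat >> h.py <<'E'
SO=np.array([.5185,-.2705])   # saw origin
RS=np.array([[np.cos(SY),-np.sin(SY)],[np.sin(SY),np.cos(SY)]])
def saw(P): return (np.asarray(P)[...,:2]-SO)@RS
def pieces(P,lo=.021,hi=.045,show=True):
    S=saw(P); Z=P[...,2]
    inb=(S[...,0]>-.093)&(S[...,0]<.064)&(np.abs(S[...,1])<.157)
    fl=inb&(Z<.02); 
    if show: print('floor z',np.nanmedian(Z[fl]))
    m=(inb&(Z>lo)&(Z<hi)).astype(np.uint8); k,l,s,_=cv2.connectedComponentsWithStats(m); o=[]
    for i in range(1,k):
        if s[i,4]<25: continue
        p=P[l==i]; t=p[p[:,2]>np.median(p[:,2])-.004]; r=cv2.minAreaRect(t[:,:2].astype(np.float32))
        b=cv2.boxPoints(r); e=[b[1]-b[0],b[2]-b[1]]; L=max(e,key=np.linalg.norm); a=np.arctan2(L[1],L[0]); a=(a+np.pi/2)%np.pi-np.pi/2
        o.append((np.array(r[0]),a,np.median(t[:,2])))
        if show: print(s[i],'xy',np.round(r[0],4),'saw',np.round(saw(np.array(r[0])),3),'size',np.round(sorted(r[1]),4),'ang',round(np.degrees(a),1),'z',round(np.median(t[:,2]),4))
    return o
E
python3 - <<'E'
from h import *
for n in('w4','s4'):
    D=np.load(n+'.npz'); print(n); pieces(D['P'])
E
```

```text
w4
floor z 0.008545450916666562
[266 111  47  22 876] xy [ 0.4659 -0.2223] saw [-0.047  0.053] size [0.0239 0.0601] ang 10.2 z 0.0324
[270 154  45  19 831] xy [ 0.4742 -0.2772] saw [-0.045 -0.002] size [0.0236 0.0595] ang 5.9 z 0.0324
[281 233  41  19 741] xy [ 0.497  -0.3935] saw [-0.034 -0.12 ] size [0.0253 0.0594] ang 6.9 z 0.0325
s4
floor z 0.006632731889484388
[243 207  13  14  89] xy [ 0.4674 -0.2205] saw [-0.046  0.055] size [0.0256 0.0647] ang 9.9 z 0.0295
[230 214  13  15  90] xy [ 0.478  -0.2759] saw [-0.041 -0.001] size [0.0243 0.062 ] ang 5.7 z 0.0302
[203 229  13  16  96] xy [ 0.4999 -0.392 ] saw [-0.031 -0.119] size [0.0242 0.0636] ang 6.9 z 0.0304
```

Three pieces, each 24 × 60 mm with top at z≈.032 and floor at .0085, and both views agree. I'll pick each one after a fresh look and place it along the case's y, starting with one.

```bash
cat >> h.py <<'E'
CO=np.array([.531,.2367])  # case origin
def case_xy(x,y): c,s=np.cos(CY),np.sin(CY); return CO+[c*x-s*y,s*x+c*y]
def look():
    p=[.5016,-.2753,.36]; env.reach(p,best(p,SY+np.pi/2)); im,P,C=cloud('wrist'); return im,P,C
def pick(xy,a,zoff=.0845):
    up=[*xy,.20]; q=best(up,a); env.grip(.040,60); env.reach(up,q)
    env.movel([*xy,.12],.2); hit=env.movel([*xy,zoff],.06,stop_force=12); st(f'hit {hit}')
    env.grip(0,60); s=st('closed'); env.movel([*xy,.13],.1); env.movel([*xy,.24],.2); return st('lift')['opening']>.018
def place(x,y,z=.0815):
    c=case_xy(x,y); up=[*c,.24]; env.reach(up,best(up,CY+np.pi/2)); 
    if st('over')['opening']<.018: print('LOST'); return False
    env.movel([*c,.14],.2); hit=env.movel([*c,z],.06,stop_force=8); st(f'placed hit {hit}')
    env.grip(.045); env.dwell(.1); env.movel([*c,.14],.15); env.movel([*c,.26],.25); return True
E
python3 - <<'E'
from h import *
print(env.nose_length)
im,P,C=look(); o=pieces(P); c=max(o,key=lambda r:r[0][1])
if pick(c[0],c[1]): 
    place(-.01,.11)
    im,P,C=cloud('wrist'); cv2.imwrite('pics/w5.png',im); st()
E
```

```text
0.0726
floor z 0.0085400330640312
[268 111  47  22 873] xy [ 0.4661 -0.2223] saw [-0.047  0.053] size [0.024  0.0598] ang 10.2 z 0.0324
[272 154  45  19 809] xy [ 0.4742 -0.2773] saw [-0.045 -0.002] size [0.0235 0.0597] ang 5.9 z 0.0324
[283 233  41  19 739] xy [ 0.497  -0.3934] saw [-0.034 -0.12 ] size [0.0249 0.0595] ang 6.9 z 0.0326
hit False t 23.9 tcp [ 0.4662 -0.2222  0.0845] F [-0.9  1.1 -0.6] open 0.0403 gf 0.0
closed t 24.2 tcp [ 0.4665 -0.2223  0.0851] F [ 0.5 -0.6  3.3] open 0.0226 gf 59.1
lift t 25.5 tcp [ 0.4653 -0.2225  0.2389] F [-0.3 -0.3 -0.4] open 0.0231 gf 58.8
over t 27.6 tcp [0.5252 0.3455 0.2396] F [ 0.5 -1.  -0.6] open 0.0229 gf 58.7
placed hit True t 29.2 tcp [0.5239 0.3466 0.0811] F [-0.  -0.5  4.7] open 0.0226 gf 59.4
 t 30.8 tcp [0.5239 0.3461 0.2585] F [-0.1 -0.6 -0.2] open 0.0452 gf 0.0
```

View pics/w5.png

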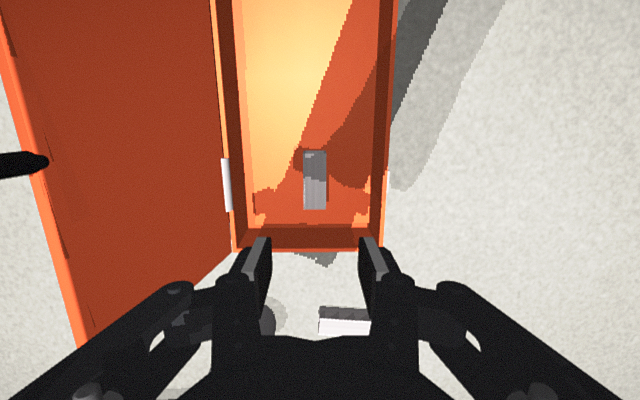

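The wrist view shows the piece flat on the case floor at (315,180), clear of the walls, and the lid resting open at left. I'll do the rest, looking again before each pick.

```bash
python3 - <<'E'
from h import *
for y in (.0,-.11):
    im,P,C=look(); o=pieces(P)
    c=max(o,key=lambda r:r[0][1])
    if not pick(c[0],c[1]) or not place(-.01,y): print('stop'); break
im,P,C=look(); print('left:'); pieces(P); cv2.imwrite('pics/w6.png',im)
im,P,C=cloud('scene'); cv2.imwrite('pics/s6.png',cv2.resize(im[130:330,200:460],(780,600),interpolation=2)); st()
E
```

```text
floor z 0.008534991816363467
[272 155  44  19 828] xy [ 0.4744 -0.2772] saw [-0.045 -0.002] size [0.0238 0.0589] ang 6.0 z 0.0325
[282 234  41  18 733] xy [ 0.4971 -0.3932] saw [-0.034 -0.12 ] size [0.0241 0.0592] ang 6.3 z 0.0324
hit False t 35.9 tcp [ 0.4745 -0.277   0.0845] F [-0.4 -0.2 -0.2] open 0.0402 gf 0.0
closed t 36.1 tcp [ 0.4749 -0.2772  0.0851] F [-0.5 -0.4  4. ] open 0.0231 gf 59.3
lift t 37.5 tcp [ 0.4736 -0.2772  0.2388] F [-0.4 -0.6 -0.8] open 0.0224 gf 58.9
over t 39.3 tcp [0.5217 0.2355 0.2397] F [ 0.2  0.5 -1. ] open 0.0226 gf 58.9
placed hit True t 40.9 tcp [0.5206 0.2369 0.0811] F [ 0.4 -0.5  5.4] open 0.0228 gf 59.5
floor z 0.008534200771347353
[282 234  41  19 736] xy [ 0.4969 -0.3934] saw [-0.034 -0.12 ] size [0.0251 0.0595] ang 7.3 z 0.0325
hit False t 47.2 tcp [ 0.497  -0.3935  0.0844] F [-0.   0.3  0. ] open 0.04 gf 0.0
closed t 47.5 tcp [ 0.4973 -0.3937  0.0851] F [ 0.7 -0.2  2.6] open 0.0224 gf 59.1
lift t 48.8 tcp [ 0.4962 -0.393   0.2385] F [-0.4  0.4 -0.9] open 0.0229 gf 58.8
over t 50.7 tcp [0.5184 0.1254 0.2398] F [ 0.7  0.6 -0.7] open 0.023 gf 58.7
placed hit True t 52.3 tcp [0.5173 0.127  0.0811] F [-1.1  0.1  4.2] open 0.0226 gf 59.4
left:
floor z 0.008528716263796253
 t 55.6 tcp [ 0.5021 -0.2737  0.3597] F [ 0.5 -0.1 -0. ] open 0.045 gf 0.0
```

View pics/w6.png

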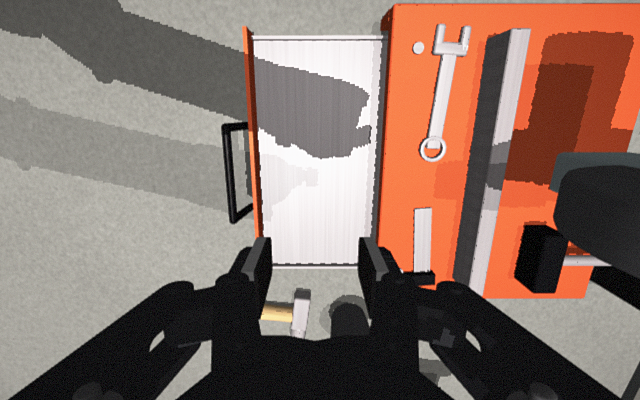

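View pics/s6.png

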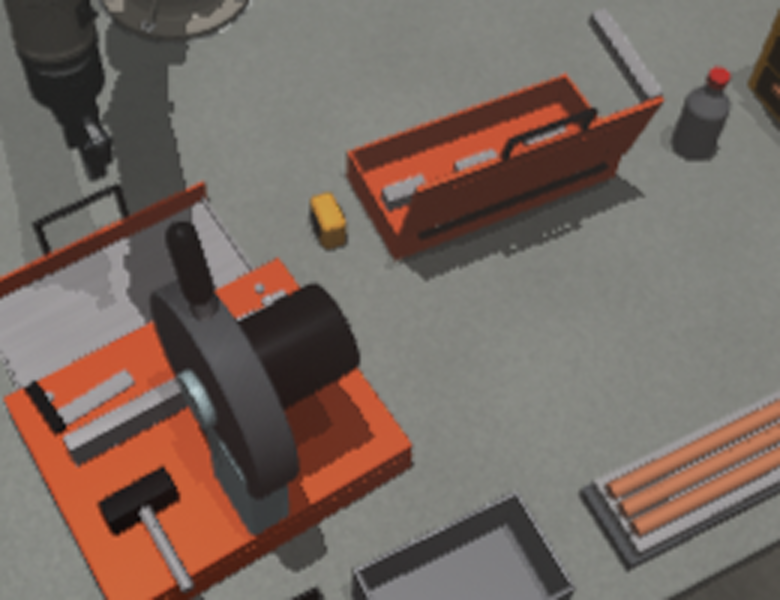

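All three pieces lie apart in the case, at (405,188), (475,160) and (545,135) in the scene crop, and the tray looks empty. The wider gap in the row makes me want one oblique look at the tray strip hidden under the bed.

```bash
python3 - <<'E'
from h import *
from scipy.spatial.transform import Rotation as Ro
ok=None
for tilt in (40,35,30,25,20):
  for x in (.44,.48,.42,.5):
    for z in (.26,.30,.34):
      R=Ro.from_euler('y',-tilt,degrees=True)*Ro.from_euler('z',np.pi)*Ro.from_euler('x',np.pi)
      v=R.apply([0,0,1]); q=R.as_quat()[[3,0,1,2]]
      if kin.inverse_kinematics(np.array([x,-.28,z]),q) is not None: ok=(tilt,x,z,q); break
    if ok: break
  if ok: break
print(ok,v)
env.reach([ok[1],-.28,ok[2]],ok[3]); st()
im,P,C=cloud('wrist'); cv2.imwrite('pics/w7.png',im); print('cam',-C[1].T@C[2],C[1][2])
S=saw(P); m=(S[...,0]>.07)&(S[...,0]<.115)&(np.abs(S[...,1])<.16)&(P[...,2]<.044)
print('seen under bed',m.sum(),'x to',np.nanmax(S[m][:,0]) if m.any() else None,'raised',(m&(P[...,2]>.018)&(S[...,0]<.105)).sum())
E
```

```text
(40, 0.44, 0.26, array([3.42020143e-01, 3.65968843e-17, 9.39692621e-01, 7.84822717e-17])) [ 6.42787610e-01  1.22464680e-16 -7.66044443e-01]
 t 56.9 tcp [ 0.4406 -0.2802  0.2604] F [ 0.4  0.1 -0.1] open 0.0445 gf 0.0
cam [ 0.34149439 -0.28110435  0.26849138] [ 8.32838986e-01  2.55843931e-04 -5.53515273e-01]
seen under bed 6299 x to 0.11123974331876377 raised 0
```

View pics/w7.png

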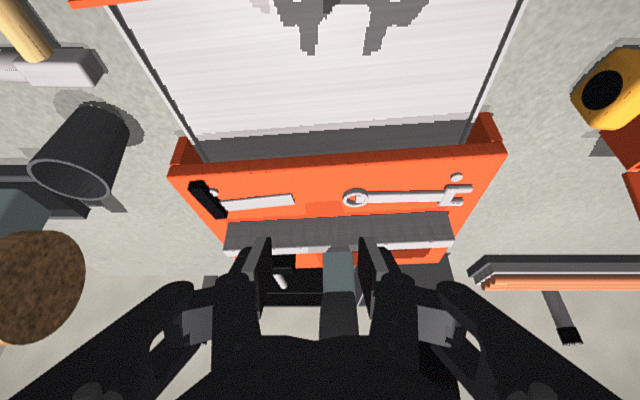

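The upside-down oblique view shows the whole tray floor, including the shadowed strip under the bed at about row 135, back to the rear rim. It's empty. Now push the tray home.

```bash
python3 - <<'E'
from h import *
ux=np.array([np.cos(SY),np.sin(SY),0]); out=np.array([.402,-.2855,.096+G])
up=out+[0,0,.12]; env.reach(up,best(up,SY+np.pi/2)); env.grip(.028,40)
env.movel(out,.12,stop_force=12); env.grip(0,40); s=st('grip'); p0=np.array(s['tcp_pos'])
hit=env.movel(out+.170*ux,.08,stop_force=18); s=st(f'home {hit}'); p=np.array(s['tcp_pos']); print('travel',(p-p0)@ux,p-np.array([.566,-.268,.15]))
env.dwell(.2); env.grip(.028); s=st('rel'); p=np.array(s['tcp_pos'])
env.movel(p+[0,0,.12],.12); 
im,P,C=cloud('wrist'); hsv=cv2.cvtColor(im,cv2.COLOR_BGR2HSV)
m=(hsv[...,2]<70)&(P[...,2]>.075)&(P[...,2]<.105)&(np.hypot(P[...,0]-.566,P[...,1]+.268)<.09)&(P[...,0]<.6)
print('handle',cv2.minAreaRect(P[m][:,:2].astype(np.float32)))
c=case_xy(-.05,.0); up=[.45,0,.38]; env.reach(up,best(up,CY+np.pi/2)); up=[*c,.40]; env.reach(up,best(up,CY+np.pi/2))
im,P,C=cloud('wrist'); a=im
Z=P[...,2]; d=P[...,:2]-CO; x=d@[np.cos(CY),np.sin(CY)]; y=d@[-np.sin(CY),np.cos(CY)]
m=((abs(x)<.066)&(abs(y)<.16)&(Z>.018)&(Z<.08)).astype(np.uint8); k,l,s_,_=cv2.connectedComponentsWithStats(m)
for i in range(1,k):
    if s_[i,4]>40: print(s_[i],'case xy',np.median(x[l==i]),np.median(y[l==i]),'z',np.nanmedian(Z[l==i]),cv2.minAreaRect(P[l==i][:,:2].astype(np.float32))[1])
im,P,C=cloud('scene'); b=cv2.resize(im[130:330,200:460],(416,320),interpolation=2)
cv2.imwrite('pics/f8.png',np.hstack([cv2.resize(a,(384,240)),b[:240]])); st()
E
```

```text
grip t 60.0 tcp [ 0.4025 -0.2858  0.1508] F [-1.3  1.1  6.2] open 0.008 gf 39.3
home True t 62.0 tcp [ 0.567  -0.2683  0.1508] F [-1.7 -0.2  5.1] open 0.0084 gf 39.6
travel 0.1654136542708828 [ 0.00098254 -0.00026001  0.0008221 ]
rel t 62.5 tcp [ 0.5666 -0.2681  0.1498] F [-0.1 -0.1  0.1] open 0.0279 gf 0.0
handle ((0.5686981678009033, -0.2677376866340637), (0.012781184166669846, 0.11694855988025665), 5.712211608886719)
[365  75  19  45 816] case xy 0.0354919922944348 0.08657988471378598 z 0.028487995676400844 (0.05964862182736397, 0.02450678125023842)
[332 139  17  41 657] case xy -0.00971012064911701 -0.002814965912850177 z 0.028615355097261742 (0.05985451117157936, 0.024054279550909996)
[331 209  16  37 512] case xy -0.010793723880565303 -0.10952696532948678 z 0.02855436389685688 (0.06069253757596016, 0.024049874395132065)
 t 66.0 tcp [0.482  0.2359 0.3995] F [ 0.2 -0.5  1. ] open 0.0282 gf 0.0
```

View pics/f8.png

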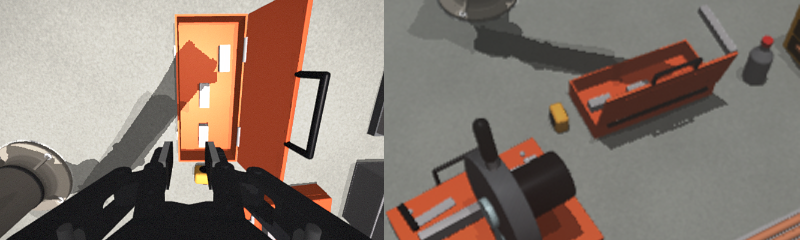

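The final view shows three separate pieces flat on the case floor (tops at .0285). One was knocked aside but still lies flat and clear of the others. The lid is open and the tray is home (travel .1654 m). Handing in.

```bash
python3 -c "
from h import *
print(job.job_done())"
```

```text
the job is handed in; nothing more can be done
None
```

The job is handed in: all three pieces lie flat and apart in the case, the lid rests open on its stop, the tray is pushed fully home, and the other things on the bench were left alone.

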